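# Stock the cold condiment box with the full sauce jar

### The job

Two of the three closed sauce jars on the bench are empty and one is full, and only their weight tells which: set the full one down gently, upright, on the drain plate in the free compartment of the condiment box, then close the box's cover fully. Leave the two empty jars standing upright on the bench, never drop or tip over a jar, and do not disturb the carton, the steel cup or the stack of cups.

Things in the scene. Friction and masses are not known exactly. Their poses are not given: they have to be found in the camera images.
- jar_a: one of three identical shut, opaque sauce jars, standing upright; any of them may be the full one. Steel body 72 mm across, 70 mm high, a shoulder to 80 mm, then a fixed black lid 56 mm across from 80 to 112 mm (full height). Origin: centre of the underside, z up the jar. A full jar weighs 0.40 to 0.52 kg, an empty one 0.14 to 0.19 kg.
- jar_b: one of three identical shut, opaque sauce jars, standing upright; any of them may be the full one. Steel body 72 mm across, 70 mm high, a shoulder to 80 mm, then a fixed black lid 56 mm across from 80 to 112 mm (full height). Origin: centre of the underside, z up the jar. A full jar weighs 0.40 to 0.52 kg, an empty one 0.14 to 0.19 kg.
- jar_c: one of three identical shut, opaque sauce jars, standing upright; any of them may be the full one. Steel body 72 mm across, 70 mm high, a shoulder to 80 mm, then a fixed black lid 56 mm across from 80 to 112 mm (full height). Origin: centre of the underside, z up the jar. A full jar weighs 0.40 to 0.52 kg, an empty one 0.14 to 0.19 kg.
- box: black cold condiment box fixed to the bench, 196 mm deep (its x) by 352 mm wide (its y), walls 75 mm high and 5 mm thick. Origin: centre of the underside; -x is its front, towards the robot. Two dividers (74 mm high) make three compartments side by side along y, each 186 by 110 mm, centred at y = -116, 0 and +116 mm: lemons, a covered pan, and a free one, in any order.
- drain_plate: perforated steel plate, 180 by 104 by 4 mm, on the floor of the free compartment. Origin: centre of its underside, at the compartment's centre, 5 mm above the bench; axes as the box's. The jar stands on its top face, anywhere in the compartment (19 mm to spare each way in y).
- covered_pan: steel pan fixed in another compartment, with a flat cover and a small knob at its centre, whose top is 96 mm above the bench. Origin: centre of its underside, 5 mm above the bench.
- lemon_pan: open steel pan with three lemons fixed in the remaining compartment, no higher than the box's walls. Origin: centre of its underside, 5 mm above the bench.
- cover (a joint): opening angle in rad of the clear plastic cover: 0 closed on the box's rim, about 1.57 upright; starts at 1.5 to 1.7, stop at 1.8. A stiff hinge (0.35 N m) holds it at any angle; pushing it at the tab takes 2 to 4 N. It is a hood 192 mm from hinge to front, 348 mm wide, 62 mm deep; closed, it clears a standing jar by 13 mm.
- cover_hinge (a point): point on the cover's hinge axis (along the box's y), at mid width, 75 mm above the bench on the box's back (+x) wall, 96 mm behind the box's centre.
- cover_tab (a point): middle of the outer face of the black lift tab on the cover's free edge; moves with the cover. Tab: 120 mm wide (box y), 6 mm thick, 35 mm out from the cover's front wall. The point is 209 mm from the hinge axis along the cover, 24 mm to its outer side, 17 mm out from the front wall, which rises 38 mm above it when closed. Cover upright: the tab points up, this face looks away from the robot.
- film_carton: cardboard film carton, 110 by 340 by 100 mm high, lying at the back of the bench; origin: centre of the underside. Bystander.
- steel_cup: empty open steel cup, 86 mm across, 100 mm high; origin: centre of the underside. Bystander.
- cup_stack: upright stack of clear deli cups, 98 mm across at the rims, 150 mm high; origin: centre of the underside. Bystander.
Not all that is in view belongs to the job. What is shaped like the jar_a but yellow is not meant.

How it is judged:
At the end, for the whole second after the job is handed in: Cover closed (within 0.06 rad); the full jar (bearing on the plate with over 2.8 N; empties weigh under 1.9 N, full ones over 3.9 N) at rest on the drain plate in the free compartment, upright within 0.10 rad; the other two at rest on the bench, upright within 0.10 rad (value of joint cover between -0.06 and 0.06 rad and ((x of jar_a in the frame of drain_plate between -0.065 and 0.065 m and y of jar_a in the frame of drain_plate between -0.03 and 0.03 m and z of jar_a in the frame of drain_plate below 0.01 m and angle between each of jar_a, jar_b, jar_c's own z axis and vertical below 0.1 rad and linear speed of each of jar_a, jar_b, jar_c below 0.02 m/s and contact force between jar_a and drain_plate above 2.8 N and height (world z) of each of jar_b, jar_c below 0.01 m) or (x of jar_b in the frame of drain_plate between -0.065 and 0.065 m and y of jar_b in the frame of drain_plate between -0.03 and 0.03 m and z of jar_b in the frame of drain_plate below 0.01 m and angle between each of jar_b, jar_a, jar_c's own z axis and vertical below 0.1 rad and linear speed of each of jar_b, jar_a, jar_c below 0.02 m/s and contact force between jar_b and drain_plate above 2.8 N and height (world z) of each of jar_a, jar_c below 0.01 m) or (x of jar_c in the frame of drain_plate between -0.065 and 0.065 m and y of jar_c in the frame of drain_plate between -0.03 and 0.03 m and z of jar_c in the frame of drain_plate below 0.01 m and angle between each of jar_c, jar_a, jar_b's own z axis and vertical below 0.1 rad and linear speed of each of jar_c, jar_a, jar_b below 0.02 m/s and contact force between jar_c and drain_plate above 2.8 N and height (world z) of each of jar_a, jar_b below 0.01 m))); the robot touches nothing.
It fails at once if a jar is tipped over (more than 0.6 rad from upright) (angle between any of jar_a, jar_b, jar_c's own z axis and vertical above 0.6 rad).
It fails at once if a jar is dropped (moving faster than 0.6 m/s without being held) ((linear speed of jar_a above 0.6 m/s and contact force between jar_a and the fingers below 0.3 N) or (linear speed of jar_b above 0.6 m/s and contact force between jar_b and the fingers below 0.3 N) or (linear speed of jar_c above 0.6 m/s and contact force between jar_c and the fingers below 0.3 N)).
It fails at once if the carton, the steel cup or the stack of cups is moved by more than 30 mm (distance of any of film_carton, steel_cup, cup_stack from where it was at the start of the episode above 0.03 m).
It also fails if it takes over 72 s, if anything falls off the work surface, if the arm or the gripper's body presses on something with over 40 N, if the wrist force passes 120 N, or if a joint passes its speed limit or range.

### The arm

A 7-joint arm with a two-finger parallel gripper is mounted at the origin on the work surface. World frame = base frame: x ahead of the robot, y to its left, z up, the work surface at z = 0. Lengths are in m, angles in rad, forces in N, time in s.
With the tool pointing down it reaches from about 0.4 to 0.85 m from the base axis. Payload 4.5 kg.
Tool frame: the origin (TCP) lies at the centre of the arm's flange, where the gripper is bolted on; the fingertips stand r.tcp_to_tips ahead of it and the grasp point (between the pads) lies 147 mm ahead of it (r.tcp_to_tips is the distance from the TCP to the fingertips, in m); x points along the fingers, y is the direction in which the jaws open and shut, and the axes are right-handed (so a half turn about x gives the same grasp; the last joint's range is limited). The gripper opens to 88 mm and grips with 3 to 60 N. Pads are 18 mm wide; open, the fingers measure 123 mm over their backs; the gripper's body (75 mm by 187 mm) begins 45 mm behind the grasp point.
Start: joints at [1.15, 0.689, -0.195, 1.565, 0.157, 0.902, -0.215], TCP at [0.275, -0.561, 0.405] pointing down, gripper open.
Joint ranges: [-3.01, 3.01], [-0.46, 2.08], [-1.47, 1.51], [0.13, 2.56], [-1, 4.14], [0.04, 2.09], [-2.66, 2.66]. Speed limits (rad/s): [2.57, 2.57, 3.14, 3.14, 3.14, 3.14, 3.14].

### API

Orientations are given as a unit quaternion [x, y, z, w].
In Python, from plant import r, eyes gives the robot as it stands.
- The arm moves only by the tool carry_out, never from a script. Its argument "targets" is text: rows parted by semicolons, each of 5 numbers parted by spaces: the opening, from 0 (shut) to 1 (fully open), then the shift along the tool's x, y, z in mm, then the turn about the tool's x in rad. A call has 1 to 20 rows; each row shifts and turns the commanded pose from where the row before left it, along the tool's axes as they then stand; what a row does not reach is not made up. A row lasts 1/12 s, in which the tool goes at most 41.7 mm and 7.16 degrees, less where a joint would pass 70% of its speed; a pose out of reach is approached as far as the arm can. A call is refused whole if a number of a shift passes 41.7 or a number of a turn 0.125, either way. A call with a gripper value outside its range is refused whole. The fingers move at their own pace and stop on an object; "force" is the grip in N (left out, the last holds). Time passes only in rows, so rows that do not move let the fingers close. It gives the time, the measured TCP pose, the force and the opening at its end, in the units of the state.
- r.get_state(): the state, without advancing time (a new reading comes with each control period).
- eyes.snapshot(name): name is "side" or "top" or "wrist"; returns (picture, depth): 420x560x3 uint8, blue, green, red; 420x560 float32, m along the optical axis (not along the pixel's ray), 0 where there is no reading.
- eyes.camera_params(name): a dict with "intrinsics" (3x3 intrinsics, pixels), "dist_coeffs" ([k1, k2, p1, p2, k3] as OpenCV has them; the pictures are not rectified), "rvec" (rotation vector, rad) and "tvec" (3), from world to camera coordinates, as OpenCV has them; the wrist camera has in their place "T_tool_cam" (4x4, takes a point from camera to tool coordinates, whose origin is the TCP and whose axes are the tool frame's). Camera axes: x right, y down, z forward; pixel columns grow to the right and rows downward; lengths in m; the calibration is good to about 2 mm. A picture is of the moment at which its call begins: read the wrist's pose just before it. camera_params takes no time and is no camera call.
- r.finish_job(): hands the job in, once; it reports no verdict.
The state is a dict: "clock": time; "q": joint angles; "qd": joint speeds; "joint_torque": joint torques, N m; "tool_pos": TCP position; "eef_rot": TCP orientation; "contact_force": force on the tool from outside, world axes, zero at the start; "moment": the same for the moment, N m; "opening": opening from 0.0 (shut) to 1.0 (fully open).
Only numpy, scipy, OpenCV 4.12 (cv2) and the standard library are available. Lean on these libraries where they do the work, as an engineer would, in place of code of your own. Each camera call takes 0.05 s, during which the arm holds its last target.

## Working session

There is one attempt and no reset: what is moved stays moved. The work goes in short steps, Python scripts to look and compute and a tool call to move; the robot and the scene stay as the last step left them, time stands still between calls to the robot, and variables do not carry over. Pictures are saved under pics/ and viewed, and the job is handed in when it is done.

Besides the shell and the picture viewer there is one more tool, called after "Request:" as name(argument=value, ...) on one line, values as JSON. carry_out: Moves the arm, as the interface text tells. Its arguments: {"type":"object","properties":{"targets":{"type":"string"},"force":{"type":"number"}},"required":["targets"]}

```bash
ls; mkdir -p pics; python3 - <<'E'
from plant import r, eyes
import cv2, numpy as np
s=r.get_state(); print(s); print(r.tcp_to_tips)
for n in ("side","top"):
    p,d=eyes.snapshot(n); cv2.imwrite(f"pics/{n}0.png",p); np.savez(f"pics/{n}0.npz",p=p,d=d); print(n,eyes.camera_params(n))
print(eyes.camera_params("wrist"))
E
```

```text
pics
{'clock': 0.0, 'q': array([ 1.14979808,  0.68996711, -0.19455057,  1.56634902,  0.15729352,
        0.90251388, -0.21509036]), 'qd': array([-1.39429621e-03,  1.23072634e-03,  9.52841055e-04,  1.46921306e-03,
       -7.19820221e-05,  4.64647040e-04, -7.13987891e-04]), 'joint_torque': array([ 7.39583338e-04, -5.27564228e+01, -1.26647919e+00, -1.53427756e+01,
       -5.25984087e-02,  6.71401926e-03,  1.61632479e-04]), 'tool_pos': array([ 0.27439319, -0.56117197,  0.40391989]), 'eef_rot': array([-0.68870865, -0.16007935,  0.68907792, -0.1588289 ]), 'contact_force': array([ 0.71906877, -0.12256824, -0.63047434]), 'moment': array([0.00558296, 0.00585545, 0.005568  ]), 'opening': 0.9981194938975316}
0.166
side {'intrinsics': array([[538.44390938,   0.        , 291.81848647],
       [  0.        , 538.44390938, 206.68314029],
       [  0.        ,   0.        ,   1.        ]]), 'dist_coeffs': array([-0.18406804,  0.        ,  0.        ,  0.        ,  0.        ]), 'rvec': array([ 2.54155482, -0.93942654,  0.23363952]), 'tvec': array([-0.47488755,  0.34445584,  1.86181831])}
top {'intri
[... 268 characters left out ...]
87151, -2.17085961,  0.1347564 ]), 'tvec': array([-0.02153834,  0.55878887,  1.18878373])}
{'intrinsics': array([[293.32405842,   0.        , 273.78196119],
       [  0.        , 293.32405842, 212.39965419],
       [  0.        ,   0.        ,   1.        ]]), 'dist_coeffs': array([0.01342924, 0.        , 0.        , 0.        , 0.        ]), 'T_tool_cam': array([[ 7.53522598e-04, -3.21252337e-01,  9.46993331e-01,
         1.89849247e-02],
       [ 9.99999554e-01,  7.81634626e-04, -5.30542608e-04,
        -5.82374722e-05],
       [-5.69764725e-04,  9.46993308e-01,  3.21252782e-01,
        -8.39847444e-02],
       [ 0.00000000e+00,  0.00000000e+00,  0.00000000e+00,
         1.00000000e+00]])}
```

View pics/side0.png

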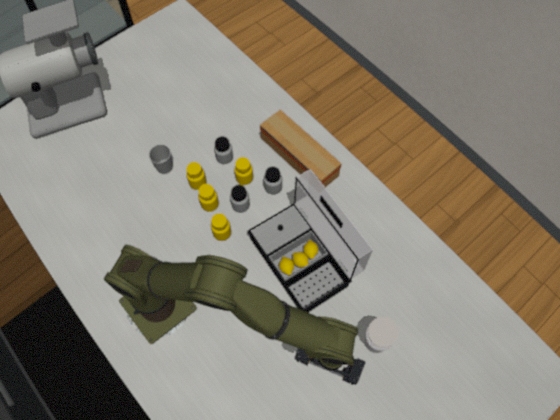

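View pics/top0.png

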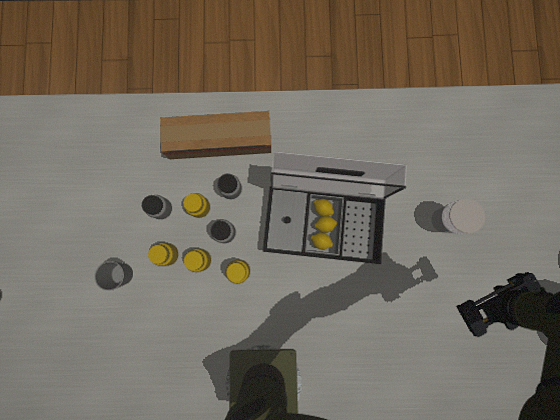

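```bash
cat > h.py <<'E'
import cv2, numpy as np
from scipy.spatial.transform import Rotation as R
from plant import r, eyes
def cam(n):
    c=eyes.camera_params(n); K=np.array(c["intrinsics"]);D=np.array(c["dist_coeffs"])
    if n=="wrist":
        s=r.get_state(); T=np.eye(4);T[:3,:3]=R.from_quat(s["eef_rot"]).as_matrix();T[:3,3]=s["tool_pos"]
        T=T@np.array(c["T_tool_cam"])
        return K,D,T
    M=np.eye(4);M[:3,:3]=cv2.Rodrigues(np.array(c["rvec"]))[0];M[:3,3]=c["tvec"]
    return K,D,np.linalg.inv(M)
def atz(n,uv,z,C=None):
    K,D,T=C or cam(n); u=cv2.undistortPoints(np.array(uv,float).reshape(-1,1,2),K,D).reshape(-1,2)
    d=np.c_[u,np.ones(len(u))]@T[:3,:3].T; o=T[:3,3]
    return o+d*((z-o[2])/d[:,2])[:,None]
def cloud(n,d,C=None):
    K,D,T=C or cam(n); h,w=d.shape; g=np.stack(np.meshgrid(np.arange(w),np.arange(h)),-1).reshape(-1,1,2).astype(float)
    u=cv2.undistortPoints(g,K,D).reshape(-1,2); p=np.c_[u,np.ones(len(u))]*d.reshape(-1,1)
    return (p@T[:3,:3].T+T[:3,3]).reshape(h,w,3)
E
python3 - <<'E'
from h import *
f=np.load("pics/top0.npz");p,d=f["p"],f["d"]; X=cloud("top",d)
hsv=cv2.cvtColor(p,cv2.COLOR_BGR2HSV)
Z=X[...,2]
for n in ("top","side"):
  f=np.load(f"pics/{n}0.npz");p,d=f["p"],f["d"]; X=cloud(n,d);Z=X[...,2]; print(n)
  m=((Z>.104)&(Z<.12)&(d>0)&(p.max(-1)<70)).astype(np.uint8)
  k,l,st,c=cv2.connectedComponentsWithStats(m)
  for i in range(1,k):
    if st[i,4]>40: q=X[l==i]; print("dark",c[i].round(),st[i,4],np.median(q,0).round(4),((q.min(0)+q.max(0))/2).round(4),np.ptp(q,0).round(3))
  m=((Z>.104)&(Z<.12)&(p[...,2]>150)&(p[...,0]<60)).astype(np.uint8)
  k,l,st,c=cv2.connectedComponentsWithStats(m)
  for i in range(1,k):
    if st[i,4]>40: q=X[l==i]; print("yel",c[i].round(),st[i,4],np.median(q,0).round(4))
  m=((Z>.02)&(d>0)).astype(np.uint8)
  k,l,st,c=cv2.connectedComponentsWithStats(m)
  for i in range(1,k):
    if st[i,4]>100: q=X[l==i]; print("obj",c[i].round(),st[i,4],q.min(0).round(3),q.max(0).round(3))
f=np.load("pics/top0.npz");p=f["p"]
cv2.imwrite("pics/crop1.png",cv2.resize(p[150:290,80:270],None,fx=4,fy=4,interpolation=cv2.INTER_CUBIC))
cv2.imwrite("pics/crop2.png",cv2.resize(p[140:275,250:420],None,fx=4,fy=4,interpolation=cv2.INTER_CUBIC))
E
```

```text
top
dark [227. 182.] 264 [0.6127 0.0959 0.1124] [0.6125 0.0963 0.1114] [0.052 0.054 0.013]
dark [151. 204.] 273 [0.551  0.3231 0.1123] [0.5514 0.3239 0.111 ] [0.054 0.054 0.013]
dark [220. 230.] 283 [0.4696 0.1171 0.1126] [0.4699 0.1176 0.1114] [0.054 0.054 0.015]
dark [263. 376.] 66 [ 0.0596 -0.0026  0.112 ] [ 0.0491 -0.0005  0.112 ] [0.034 0.113 0.016]
yel [192. 202.] 236 [0.5545 0.2004 0.1124]
yel [157. 254.] 250 [0.4027 0.3021 0.1126]
yel [193. 260.] 252 [0.383  0.1966 0.1123]
yel [235. 272.] 260 [0.3461 0.0728 0.112 ]
obj [215. 134.] 4457 [ 0.714 -0.036  0.02 ] [0.84  0.305 0.109]
obj [324. 200.] 9734 [ 0.363 -0.39   0.02 ] [ 0.665 -0.005  0.306]
obj [229. 186.] 468 [0.578 0.062 0.021] [0.644 0.133 0.118]
obj [196. 205.] 491 [0.519 0.166 0.022] [0.589 0.234 0.119]
obj [156. 206.] 543 [0.516 0.289 0.02 ] [0.586 0.355 0.118]
obj [460. 217.] 1416 [ 0.448 -0.643  0.02 ] [ 0.544 -0.541  0.159]
obj [222. 231.] 461 [0.435 0.083 0.02 ] [0.506 0.154 0.119]
obj [162. 254.] 542 [0.368 0.266 0.022] [0.439 0.33  0.118]
obj [197. 260.] 494 [0.349 0.162 0.021] [0.419 0.225 0.119]
obj [237. 271
[... 745 characters left out ...]
[0.3451 0.0692 0.1106]
obj [49. 63.] 10857 [-0.013  0.801  0.02 ] [0.591 1.49  0.503]
obj [516.  34.] 6829 [ 1.817 -0.41   0.02 ] [1.862 0.39  0.472]
obj [268. 263.] 23221 [-0.081 -0.659  0.02 ] [0.843 0.308 0.836]
obj [223. 149.] 395 [0.515 0.285 0.02 ] [0.587 0.351 0.118]
obj [161. 157.] 475 [0.299 0.397 0.02 ] [0.385 0.494 0.107]
obj [243. 170.] 403 [0.515 0.162 0.02 ] [0.586 0.231 0.122]
obj [202. 186.] 833 [0.346 0.155 0.02 ] [0.436 0.329 0.125]
obj [272. 179.] 405 [0.574 0.059 0.02 ] [0.647 0.13  0.121]
obj [239. 197.] 422 [0.432 0.08  0.02 ] [0.523 0.172 0.126]
obj [220. 226.] 418 [0.31  0.032 0.02 ] [0.378 0.099 0.125]
obj [381. 334.] 901 [ 0.445 -0.641  0.021] [ 0.545 -0.545  0.163]
```

```bash
true
```

```text
(no output)
```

View pics/crop1.png

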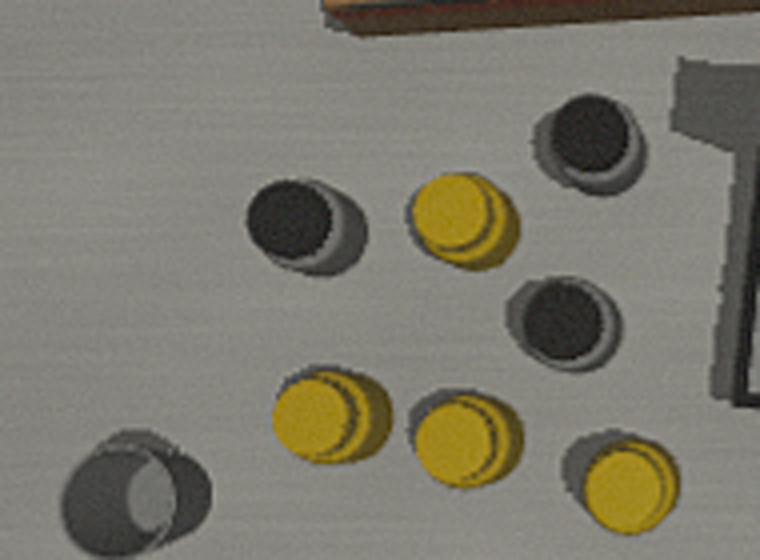

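View pics/crop2.png

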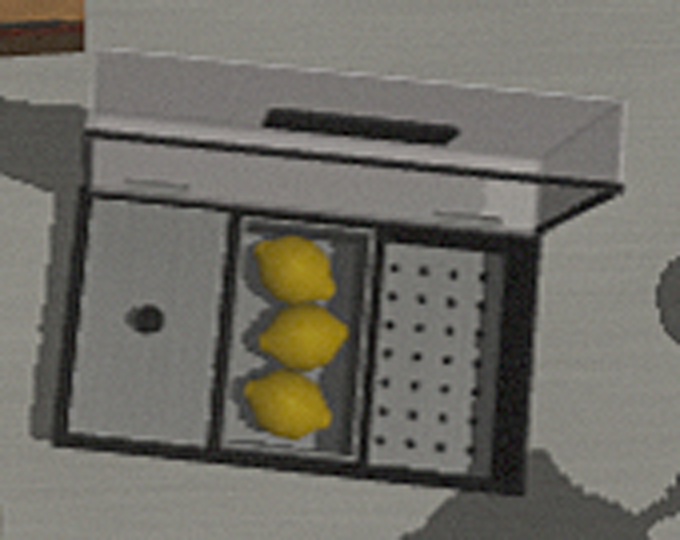

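```bash
python3 - <<'E'
from h import *
for n in ("top","side"):
  f=np.load(f"pics/{n}0.npz");p,d=f["p"],f["d"]; X=cloud(n,d);Z=X[...,2]
  reg=(X[...,0]>.33)&(X[...,0]<.7)&(X[...,1]>-.42)&(X[...,1]<.03)
  m=reg&(Z>.067)&(Z<.082)&(p.max(-1)<60)
  q=X[m][:,:2].astype(np.float32); print(n,len(q)); 
  print("rect",cv2.minAreaRect(q))
  # tab: dark & high
  m=reg&(Z>.25)&(p.max(-1)<80)
  print("tab/dark high",m.sum(), X[m].min(0),X[m].max(0)) 
  ys,xs=np.where(m); print(xs.min(),xs.max(),ys.min(),ys.max())
  m=reg&(Z<.02)&(Z>.004)
  print("plate",m.sum())
C=cam("top")
uv=np.array([[62,445],[525,492],[85,192],[540,235]])/4+[250,140]
print(atz("top",uv,.075))
tab=np.array([[262,118],[458,133]])/4+[250,140]
print(atz("top",tab,.29))
K,D,T=C
E
```

```text
top 952
rect ((0.4844090938568115, -0.1972801685333252), (0.35956093668937683, 0.20244164764881134), 82.93343353271484)
tab/dark high 641 [ 0.39822783 -0.38236287  0.25350565] [ 0.61173913 -0.0345701   1.25136689]
16 557 0 419
plate 2928
side 468
rect ((0.4793226420879364, -0.20196036994457245), (0.3568337857723236, 0.2003057450056076), 83.27831268310547)
tab/dark high 210 [ 0.55929663 -0.38493104  0.25026476] [ 0.61052958 -0.0415792   0.30676144]
296 358 178 261
plate 1709
[[ 0.404853   -0.01600584  0.075     ]
 [ 0.36370661 -0.36400405  0.075     ]
 [ 0.59913112 -0.03707531  0.075     ]
 [ 0.55873258 -0.38655751  0.075     ]]
[[ 0.60799956 -0.15079296  0.29      ]
 [ 0.59575725 -0.27469579  0.29      ]]
```

```bash
cat >> h.py <<'E'
def show():
    s=r.get_state(); M=R.from_quat(s["eef_rot"]).as_matrix()
    print("t",round(s["clock"],2),"pos",s["tool_pos"].round(4),"open",round(s["opening"],3),"F",s["contact_force"].round(2),"tq",s["joint_torque"].round(2)[[1,3]],"q",s["q"].round(2))
    return s,M
def go(tgt,yaw=None,step=40):
    """shift in tool axes to a world TCP point; yaw = heading of tool y"""
    s,M=show(); y=np.arctan2(M[1,1],M[0,1]); 
    v=M.T@(np.array(tgt)-s["tool_pos"])*1000
    print("toolx",M[:,0].round(3),"tooly",M[:,1].round(3),"yaw",round(y,3)," shift mm",v.round(1),"rows",np.ceil(abs(np.linalg.norm(v))/step))
    if yaw is not None: print("turn about tool x", (( -(yaw-y)+np.pi/2)%np.pi-np.pi/2).round(3))
E
python3 - <<'E'
from h import *
go([.469,.116,.112+.166],yaw=np.pi/2-.115)
E
```

```text
t 0.1 pos [ 0.2744 -0.5612  0.404 ] open 1.0 F [-0.27  0.6   0.24] tq [-52.85 -15.38] q [ 1.15  0.69 -0.19  1.57  0.16  0.9  -0.22]
toolx [-0.001  0.001 -1.   ] tooly [ 0.439 -0.898 -0.002] yaw -1.116  shift mm [ 126.8 -522.7 -472.4] rows 18.0
turn about tool x 0.57
```

Request:
carry_out(targets="1 0 0 0 0.114;1 0 0 0 0.114;1 0 0 0 0.114;1 0 0 0 0.114;1 0 0 0 0.114;1 0 -35 -6 0;1 0 -35 -6 0;1 0 -35 -6 0;1 0 -35 -6 0;1 0 -35 -6 0;1 0 -35 -6 0;1 0 -35 -6 0;1 0 -35 -6 0;1 0 -35 -6 0;1 0 -35 -6 0;1 0 -35 -6 0;1 0 -35 -6 0;1 0 -35 -6 0;1 0 -35 -6 0;1 0 -35 -6 0")

```text
clock: 1.77
tool_pos: [0.4244, -0.0485, 0.4046]
eef_rot: [-0.706, 0.041, 0.706, 0.041]
contact_force: [0.6, 0.1, 0.1]
opening: 0.998
```

```bash
python3 - <<'E'
from h import *
go([.469,.116,.112+.166],yaw=np.pi/2-.115)
E
```

```text
t 1.77 pos [ 0.4244 -0.0485  0.4046] open 0.998 F [0.57 0.1  0.06] tq [-37.17  -9.39] q [-0.02  0.44  0.03  2.14 -0.03  0.56 -1.65]
toolx [-0. -0. -1.] tooly [-0.115 -0.993  0.   ] yaw -1.686  shift mm [ 126.6 -168.6  -25.5] rows 6.0
turn about tool x -0.0
```

Request:
carry_out(targets="1 0 -34 -5 0;1 0 -34 -5 0;1 0 -34 -5 0;1 0 -34 -5 0;1 0 -32 -5 0;1 35 0 0 0;1 35 0 0 0;1 0 0 0 0;1 0 0 0 0")

```text
clock: 2.52
tool_pos: [0.4678, 0.1134, 0.3337]
eef_rot: [-0.704, 0.041, 0.708, 0.04]
contact_force: [-0.3, -0.5, -1.1]
opening: 1.001
```

```bash
python3 - <<'E'
from h import *
go([.469,.116,.249],yaw=np.pi/2-.115)
C=cam("wrist"); p,d=eyes.snapshot("wrist"); cv2.imwrite("pics/w1.png",p)
X=cloud("wrist",d,C); Z=X[...,2]
m=((Z>.104)&(Z<.118)&(d>0)&(p.max(-1)<70)).astype(np.uint8)
k,l,st,c=cv2.connectedComponentsWithStats(m)
for i in range(1,k):
    if st[i,4]>80: q=X[l==i]; print("dark",c[i].round(),st[i,4],np.median(q,0).round(4),((q.min(0)+q.max(0))/2).round(4),np.ptp(q,0).round(3))
E
```

```text
t 2.52 pos [0.4678 0.1134 0.3337] open 1.001 F [-0.27 -0.53 -1.1 ] tq [-40.57  -8.18] q [-0.36  0.63  0.04  2.07 -0.06  0.46 -1.96]
toolx [-0.005 -0.002 -1.   ] tooly [-0.115 -0.993  0.002] yaw -1.686  shift mm [84.7 -2.9 -1.3] rows 3.0
turn about tool x -0.0
dark [272.  23.] 4046 [0.6005 0.0992 0.1129] [0.5994 0.0978 0.1098] [0.031 0.056 0.012]
dark [267. 225.] 4181 [0.473  0.1179 0.1131] [0.4711 0.1176 0.1096] [0.056 0.056 0.011]
```

View pics/w1.png

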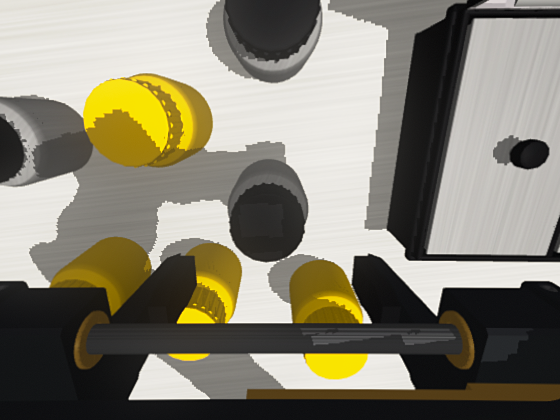

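Wrist view: black-lidded jar S (lid at about (267,225)) lies between the fingers; measured (0.470, 0.117). Descend and grip the lid.

Request:
carry_out(targets="1 28 -3.5 -2.5 0;1 28 0 0 0;1 20 0 0 0;1 9 0 0 0;1 0 0 0 0;1 0 0 0 0;0 0 0 0 0;0 0 0 0 0;0 0 0 0 0;0 0 0 0 0;0 0 0 0 0;0 0 0 0 0", force=25)

```text
clock: 3.57
tool_pos: [0.4715, 0.1171, 0.2501]
eef_rot: [0.706, -0.041, -0.706, -0.041]
contact_force: [-0.1, 0.4, 3.9]
opening: 0.63
```

```bash
python3 - <<'E'
from h import *
go([.469,.116,.249])
E
```

```text
t 3.57 pos [0.4715 0.1171 0.2501] open 0.63 F [-0.06  0.4   3.85] tq [-44.69  -4.52] q [-0.35  0.79  0.02  2.11 -0.07  0.25 -1.96]
toolx [ 0.001  0.    -1.   ] tooly [-0.115 -0.993 -0.   ] yaw -1.686  shift mm [1.1 1.4 2.4] rows 1.0
```

Request:
carry_out(targets="0 -8 0 0 0;0 -16 0 0 0;0 -16 0 0 0;0 0 0 0 0;0 0 0 0 0;0 0 0 0 0;0 0 0 0 0;0 0 0 0 0", force=25)

```text
clock: 4.23
tool_pos: [0.471, 0.1168, 0.289]
eef_rot: [-0.705, 0.041, 0.706, 0.04]
contact_force: [-0.2, -0.9, -1.8]
opening: 0.629
```

```bash
python3 - <<'E'
from h import *
for i in range(5): print(r.get_state()["contact_force"].round(2)); eyes.snapshot("wrist")
show()
E
```

```text
[-0.16 -0.91 -1.81]
[-1.26 -0.32 -1.88]
[ 0.46  0.72 -1.5 ]
[-0.94 -0.67 -1.86]
[ 0.46 -0.   -1.14]
t 4.48 pos [0.4713 0.1169 0.2894] open 0.629 F [ 0.11 -0.2  -1.89] tq [-45.77  -6.89] q [-0.36  0.71  0.03  2.09 -0.07  0.34 -1.96]
```

S weighs about 1.7 N, so it is empty. Setting it back down.

Request:
carry_out(targets="0 15 0 0 0;0 13 0 0 0;0 7 0 0 0;0 3 0 0 0;0 2 0 0 0;0 0 0 0 0;0 0 0 0 0;0 0 0 0 0")

```text
clock: 5.15
tool_pos: [0.4716, 0.1169, 0.25]
eef_rot: [0.706, -0.041, -0.706, -0.041]
contact_force: [0.5, 0.4, -1.7]
opening: 0.63
```

```bash
python3 - <<'E'
from h import *
go([.471,.117,.250])
E
```

```text
t 5.15 pos [0.4716 0.1169 0.25  ] open 0.63 F [ 0.45  0.35 -1.69] tq [-47.33  -5.  ] q [-0.35  0.79  0.02  2.11 -0.07  0.25 -1.96]
toolx [ 0.001  0.    -1.   ] tooly [-0.115 -0.993 -0.   ] yaw -1.686  shift mm [ 0.  -0.   0.6] rows 1.0
```

Request:
carry_out(targets="0 0.7 0 0 0;0 0.7 0 0 0;0 0 0 0 0;0 0 0 0 0")

```text
clock: 5.48
tool_pos: [0.4716, 0.1171, 0.2497]
eef_rot: [0.707, -0.04, -0.705, -0.041]
contact_force: [-1.1, 1.5, 12.6]
opening: 0.633
```

Request:
carry_out(targets="1 0 0 0 0;1 0 0 0 0;1 0 0 0 0;1 0 0 0 0;1 -10 0 0 0;1 -25 0 0 0;1 -25 0 0 0;1 -20 0 0 0;1 0 1 -36 0;1 0 1 -36 0;1 0 1 -36 0;1 0 1 -34 0;1 0 0 0 0;1 0 0 0 0")

```text
clock: 6.65
tool_pos: [0.6129, 0.0958, 0.3285]
eef_rot: [0.706, -0.041, -0.705, -0.041]
contact_force: [0.3, 1.0, 0.4]
opening: 1.003
```

```bash
python3 - <<'E'
from h import *
go([.613,.096,.249])
C=cam("wrist"); p,d=eyes.snapshot("wrist"); cv2.imwrite("pics/w2.png",p)
X=cloud("wrist",d,C); Z=X[...,2]
m=((Z>.104)&(Z<.118)&(d>0)&(p.max(-1)<70)).astype(np.uint8)
k,l,st,c=cv2.connectedComponentsWithStats(m)
for i in range(1,k):
    if st[i,4]>80: q=X[l==i]; print("dark",c[i].round(),st[i,4],np.median(q,0).round(4),((q.min(0)+q.max(0))/2).round(4),np.ptp(q,0).round(3))
E
```

```text
t 6.65 pos [0.6129 0.0958 0.3285] open 1.003 F [0.32 1.01 0.45] tq [-53.77 -14.37] q [-0.25  0.77  0.04  1.66 -0.04  0.71 -1.88]
toolx [ 0.001 -0.    -1.   ] tooly [-0.117 -0.993  0.   ] yaw -1.688  shift mm [79.5 -0.3  0. ] rows 2.0
dark [272. 231.] 4336 [0.6162 0.0969 0.1131] [0.6139 0.0968 0.1096] [0.056 0.056 0.011]
dark [457. 223.] 143 [ 0.6067 -0.0354  0.1114] [ 0.608  -0.0358  0.111 ] [0.011 0.004 0.014]
dark [267. 374.] 1952 [0.4841 0.1167 0.1132] [0.4798 0.1174 0.1095] [0.041 0.056 0.011]
```

View pics/w2.png

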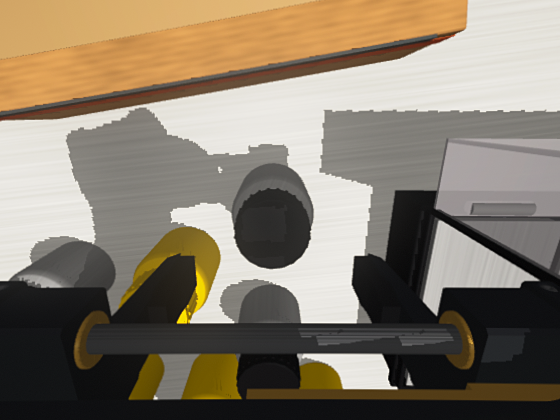

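P (lid at (272,231)) is centred and S still stands. Descend, grip, lift.

Request:
carry_out(targets="1 28 -1 -1 0;1 25 0 0 0;1 17 0 0 0;1 8.5 0 0 0;1 0 0 0 0;1 0 0 0 0;0 0 0 0 0;0 0 0 0 0;0 0 0 0 0;0 0 0 0 0;0 0 0 0 0;0 0 0 0 0;0 -8 0 0 0;0 -16 0 0 0;0 -16 0 0 0;0 0 0 0 0;0 0 0 0 0;0 0 0 0 0;0 0 0 0 0;0 0 0 0 0", force=25)

```text
clock: 8.37
tool_pos: [0.6126, 0.0975, 0.2887]
eef_rot: [-0.705, 0.041, 0.707, 0.04]
contact_force: [-1.0, -0.5, -5.6]
opening: 0.628
```

```bash
python3 - <<'E'
from h import *
for i in range(4): print(r.get_state()["contact_force"].round(2)); eyes.snapshot("wrist")
show()
E
```

```text
[-1.02 -0.47 -5.64]
[-0.11 -0.13 -4.3 ]
[ 0.51 -0.22 -4.7 ]
[ 0.52 -0.15 -4.44]
t 8.57 pos [0.6129 0.0975 0.2894] open 0.626 F [ 1.16 -0.97 -5.15] tq [-57.91 -12.68] q [-0.25  0.83  0.04  1.68 -0.05  0.63 -1.88]
```

P weighs about 4.8 N, so P is the full jar. Carry it high, back from the cover, then across to the free compartment.

Request:
carry_out(targets="0 -30 0 0 0;0 -35 0 0 0;0 -30 0 0 0;0 0 0 15 0;0 0 5 30 0;0 0 15 32 0;0 0 25 32 0;0 0 32 27 0;0 0 35 0 0;0 0 35 0 0;0 0 35 0 0;0 0 35 0 0;0 0 35 0 0;0 0 35 0 0;0 0 35 0 0;0 0 35 0 0;0 0 32 0 0;0 0 20 0 0;0 0 0 0 0;0 0 0 0 0", force=35)

```text
clock: 10.23
tool_pos: [0.4304, -0.2945, 0.3848]
eef_rot: [0.706, -0.042, -0.706, -0.042]
contact_force: [-0.0, 1.4, -5.5]
opening: 0.63
```

```bash
python3 - <<'E'
from h import *
go([.429,-.311,.385])
C=cam("wrist"); p,d=eyes.snapshot("wrist"); cv2.imwrite("pics/w3.png",p)
p,d=eyes.snapshot("top"); cv2.imwrite("pics/t3.png",cv2.resize(p[120:320,220:480],None,fx=3,fy=3))
np.savez("pics/t3.npz",p=p,d=d)
E
```

```text
t 10.23 pos [ 0.4304 -0.2945  0.3848] open 0.63 F [-0.02  1.36 -5.51] tq [-46.82 -13.69] q [ 0.53  0.58 -0.03  1.9   0.03  0.66 -1.21]
toolx [ 0.    -0.001 -1.   ] tooly [-0.119 -0.993  0.001] yaw -1.69  shift mm [-0.2 16.6 -0.5] rows 1.0
```

View pics/w3.png

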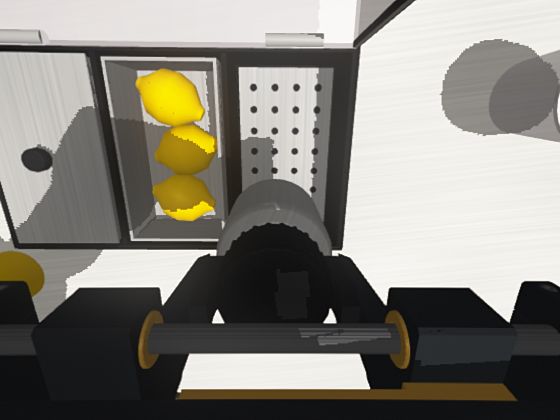

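View pics/t3.png

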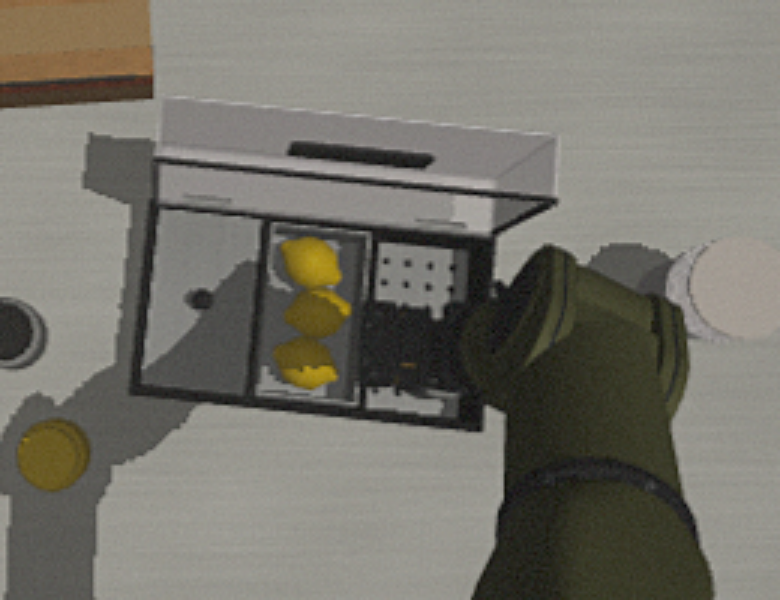

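```bash
python3 - <<'E'
from h import *
C=cam("wrist")
ax=np.array([.993,-.117]);ay=np.array([.117,.993])
def b(p): q=p[:,:2]-[.482,-.2]; return np.c_[q@ax,q@ay].round(4)
print("holes",b(atz("wrist",[[253,87],[319,87],[253,152],[318,152]],.009,C)))
print("front rim z.075",b(atz("wrist",[[131,248],[20,247],[344,248],[358,48],[98,52],[228,52]],.075,C)))
print("jar/tcp",b(np.array([[.4304,-.2945,0]])))
# same for top holes
p0=(np.array([[394,268],[482,276],[378,440],[468,452]])/4+[250,140])
print("top holes",b(atz("top",p0,.009)))
E
```

```text
holes [[ 0.0712 -0.073 ]
 [ 0.0714 -0.1468]
 [-0.0005 -0.0716]
 [-0.0002 -0.1496]]
front rim z.075 [[-0.0961  0.0584]
 [-0.0951  0.1771]
 [-0.0952 -0.1735]
 [ 0.0977 -0.1699]
 [ 0.0933  0.0579]
 [ 0.0943 -0.056 ]]
jar/tcp [[-0.0402 -0.0999]]
top holes [[ 0.0707 -0.079 ]
 [ 0.0712 -0.1502]
 [-0.0688 -0.0762]
 [-0.0711 -0.1482]]
```

Request:
carry_out(targets="0 0 14 0 0;0 15 0 0 0;0 25 0 0 0;0 25 0 0 0;0 25 0 0 0;0 15 0 0 0;0 8 0 0 0;0 5 0 0 0;0 3 0 0 0;0 0 0 0 0;0 0 0 0 0;0 0 0 0 0")

```text
clock: 11.33
tool_pos: [0.4298, -0.3071, 0.2647]
eef_rot: [0.707, -0.041, -0.705, -0.04]
contact_force: [0.1, -0.4, -5.0]
opening: 0.628
```

```bash
python3 - <<'E'
from h import *
go([.427,-.310,.2587])
s=r.get_state();ax=np.array([.993,-.117]);ay=np.array([.117,.993]);q=s["tool_pos"][:2]-[.482,-.2];print(q@ax,q@ay)
E
```

```text
t 11.33 pos [ 0.4298 -0.3071  0.2647] open 0.628 F [ 0.05 -0.35 -5.  ] tq [-51.21  -7.97] q [ 0.55  0.79 -0.03  1.98  0.05  0.38 -1.2 ]
toolx [ 0.002 -0.001 -1.   ] tooly [-0.115 -0.993  0.001] yaw -1.686  shift mm [6.  3.2 2.5] rows 1.0
-0.03926818403759491 -0.1124454909987987
```

Request:
carry_out(targets="0 2.5 1 0 0;0 1.5 0 0 0;0 1 0 0 0;0 0.5 0 0 0;0 0 0 0 0;0 0 0 0 0")

```text
clock: 11.83
tool_pos: [0.4294, -0.3082, 0.2592]
eef_rot: [0.706, -0.041, -0.706, -0.041]
contact_force: [-1.8, -0.1, 5.2]
opening: 0.628
```

Contact felt (force turned from -5 to +5 N). Release and rise.

Request:
carry_out(targets="1 0 0 0 0;1 0 0 0 0;1 0 0 0 0;1 0 0 0 0;1 0 0 0 0;1 -8 0 0 0;1 -20 0 0 0;1 -30 0 0 0;1 -35 0 0 0;1 -35 0 0 0;1 0 0 0 0;1 0 0 0 0")

```text
clock: 12.83
tool_pos: [0.4297, -0.3082, 0.3887]
eef_rot: [0.708, -0.042, -0.704, -0.04]
contact_force: [-0.2, 0.8, -1.0]
opening: 0.999
```

```bash
python3 - <<'E'
from h import *
go([.43,-.308,.5])
C=cam("wrist"); p,d=eyes.snapshot("wrist"); cv2.imwrite("pics/w4.png",p)
p,d=eyes.snapshot("side"); cv2.imwrite("pics/s4.png",cv2.resize(p[120:400,180:440],None,fx=2.1,fy=2.1))
X=cloud("side",d)
m=(p.max(-1)<80)&(X[...,2]>.25)&(X[...,0]>.53)&(X[...,0]<.72)&(X[...,1]>-.42)&(X[...,1]<0)
print(m.sum(),X[m][:,2].max(), np.median(X[m],0))
E
```

```text
t 12.83 pos [ 0.4297 -0.3082  0.3887] open 0.999 F [-0.16  0.79 -1.01] tq [-46.97 -13.31] q [ 0.56  0.58 -0.04  1.88  0.03  0.67 -1.18]
toolx [ 0.004 -0.003 -1.   ] tooly [-0.115 -0.993  0.002] yaw -1.686  shift mm [-111.3    0.    -0.8] rows 3.0
197 0.30556275810676103 [ 0.59769338 -0.22352692  0.28521957]
```

View pics/w4.png

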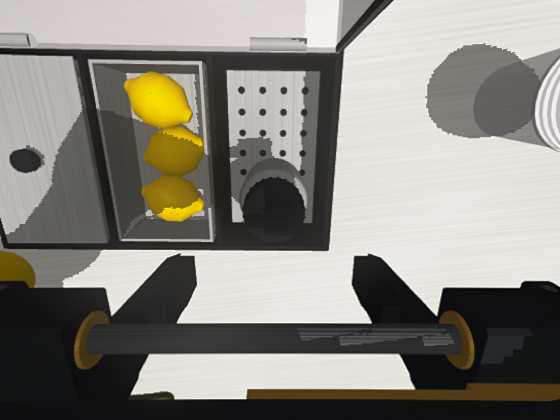

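View pics/s4.png

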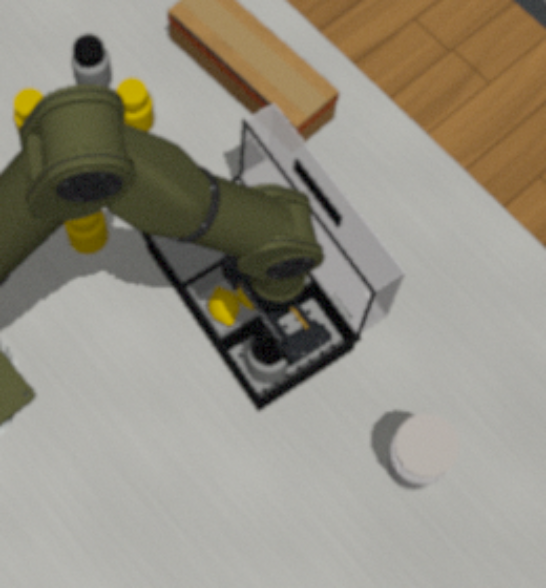

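Full jar stands in the compartment (lid at (272,210) in the wrist view), and the cover is upright with its tab top at z≈0.305. Next, up and over the cover with the fingers shut.

Request:
carry_out(targets="0 -30 0 0 0;0 -30 0 0 0;0 -30 0 0 0;0 -27 0 0 0;0 0 0 0 0;0 0 -19 -34 0;0 0 -19 -34 0;0 0 -19 -34 0;0 0 -19 -34 0;0 0 -19 -34 0;0 0 -18 -31 0;0 0 0 0 0;0 0 0 0 0")

```text
clock: 14.02
tool_pos: [0.6435, -0.2166, 0.4996]
eef_rot: [-0.704, 0.039, 0.708, 0.04]
contact_force: [-0.3, 0.0, -0.4]
opening: 0.037
```

```bash
cat >> h.py <<'E'
ax=np.array([.993,-.117]);ay=np.array([.117,.993])
def bx():
    s,M=show(); q=s["tool_pos"][:2]-[.482,-.2]; print("box frame tcp x,y,z mm",(q@ax*1000).round(1),(q@ay*1000).round(1),(s["tool_pos"][2]*1000).round(1),"toolx",M[:,0].round(3)); return s
E
python3 - <<'E'
from h import *
bx()
C=cam("wrist"); p,d=eyes.snapshot("wrist"); cv2.imwrite("pics/w5.png",p)
X=cloud("wrist",d,C)
p,d=eyes.snapshot("side"); cv2.imwrite("pics/s5.png",cv2.resize(p[120:400,180:440],None,fx=2.1,fy=2.1))
E
```

```text
t 14.02 pos [ 0.6435 -0.2166  0.4996] open 0.037 F [-0.34  0.   -0.4 ] tq [-55.25 -19.37] q [ 0.27  0.68 -0.03  1.25  0.02  1.21 -1.44]
box frame tcp x,y,z mm 162.3 2.4 499.6 toolx [-0.005  0.002 -1.   ]
```

View pics/w5.png

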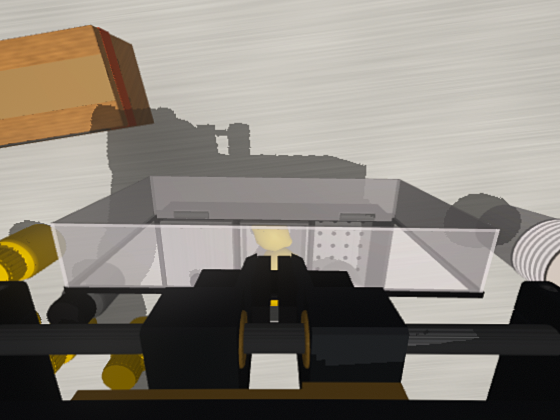

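View pics/s5.png

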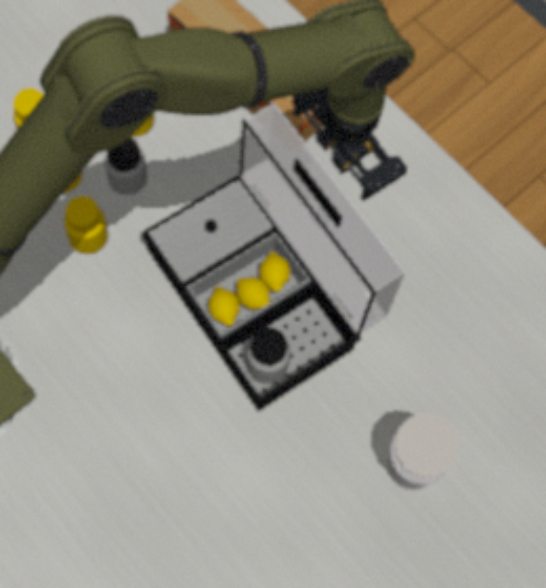

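Shot shows the fingers behind the tab, jar in its compartment. Lower and creep toward the tab.

Request:
carry_out(targets="0 25 0 0 0;0 22 0 0 0;0 0 0 0 0;0 0 0 12 0;0 0 0 10 0;0 0 0 6 0;0 0 0 4 0;0 0 0 0 0")

```text
clock: 14.78
tool_pos: [0.6095, -0.216, 0.4575]
eef_rot: [0.706, -0.042, -0.706, -0.041]
contact_force: [0.9, 0.1, -0.6]
opening: -0.0
```

```bash
python3 - <<'E'
from h import *
bx()
p,d=eyes.snapshot("side"); cv2.imwrite("pics/s6.png",cv2.resize(p[160:260,260:400],None,fx=5,fy=5))
E
```

```text
t 14.78 pos [ 0.6095 -0.216   0.4575] open -0.0 F [ 0.86  0.06 -0.6 ] tq [-53.41 -16.99] q [ 0.29  0.66 -0.03  1.43  0.02  1.04 -1.44]
box frame tcp x,y,z mm 128.5 -0.9 457.5 toolx [ 0.001 -0.001 -1.   ]
```

View pics/s6.png

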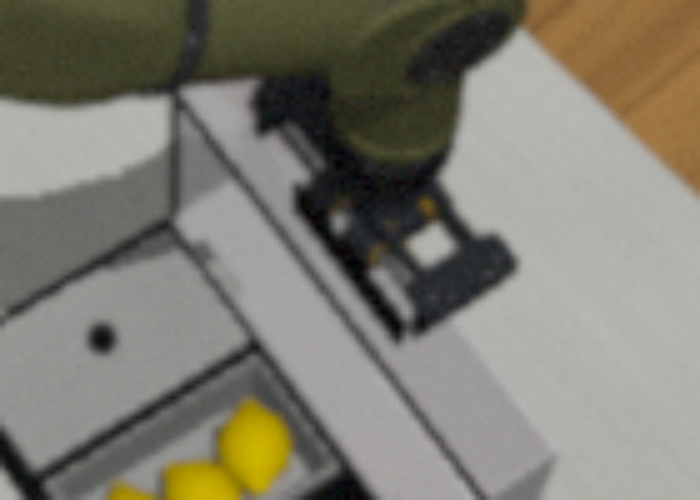

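```bash
python3 - <<'E'
import numpy as np
th=np.linspace(1.57,-0.03,20); s=np.linspace(210,217,20)
x=96-s*np.cos(th)+24*np.sin(th)+9; z=75+s*np.sin(th)+24*np.cos(th)+166
for i in range(20): print(round(th[i],2),x[i].round(1),z[i].round(1), "" if i==0 else ("d toolx %.1f toolz %.1f"%(-(z[i]-z[i-1]),-(x[i]-x[i-1]))))
E
```

```text
1.57 128.8 451.0 
1.49 111.1 452.6 d toolx -1.6 toolz 17.8
1.4 93.2 452.8 d toolx -0.1 toolz 17.9
1.32 75.3 451.4 d toolx 1.4 toolz 17.9
1.23 57.6 448.5 d toolx 2.9 toolz 17.7
1.15 40.2 444.1 d toolx 4.4 toolz 17.4
1.06 23.1 438.2 d toolx 5.9 toolz 17.0
0.98 6.6 431.0 d toolx 7.3 toolz 16.5
0.9 -9.2 422.3 d toolx 8.7 toolz 15.9
0.81 -24.3 412.3 d toolx 10.0 toolz 15.1
0.73 -38.6 401.1 d toolx 11.2 toolz 14.2
0.64 -51.8 388.7 d toolx 12.4 toolz 13.3
0.56 -64.0 375.1 d toolx 13.5 toolz 12.2
0.48 -75.0 360.6 d toolx 14.5 toolz 11.0
0.39 -84.8 345.2 d toolx 15.4 toolz 9.8
0.31 -93.2 329.0 d toolx 16.2 toolz 8.4
0.22 -100.3 312.1 d toolx 16.9 toolz 7.1
0.14 -105.9 294.6 d toolx 17.5 toolz 5.6
0.05 -110.0 276.7 d toolx 17.9 toolz 4.1
-0.03 -112.6 258.5 d toolx 18.2 toolz 2.6
```

Request:
carry_out(targets="0 7 0 0 0;0 -1 0 10 0;0 -1 0 16 0;0 0 0 18 0;0 1.5 0 18 0;0 3 0 17.5 0;0 4.5 0 17.5 0;0 0 0 0 0")

```text
clock: 15.5
tool_pos: [0.5113, -0.2037, 0.4414]
eef_rot: [-0.704, 0.041, 0.708, 0.041]
contact_force: [-0.4, 0.8, -0.7]
opening: 0.011
```

```bash
python3 - <<'E'
from h import *
bx()
p,d=eyes.snapshot("side"); cv2.imwrite("pics/s7.png",cv2.resize(p[140:300,220:400],None,fx=4,fy=3.7))
E
```

```text
t 15.5 pos [ 0.5113 -0.2037  0.4414] open 0.011 F [-0.41  0.77 -0.68] tq [-46.14 -15.16] q [ 0.32  0.54 -0.04  1.75  0.03  0.85 -1.42]
box frame tcp x,y,z mm 29.6 -0.3 441.4 toolx [-0.005  0.001 -1.   ]
```

View pics/s7.png

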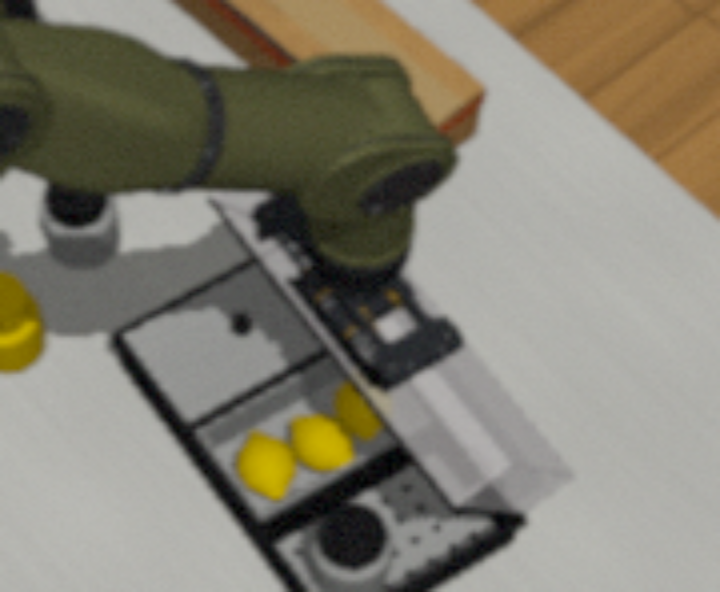

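Cover is swinging along with the fingers; continue along the arc.

Request:
carry_out(targets="0 4 0 7 0;0 7.5 0 16.5 0;0 8.5 0 16 0;0 10 0 15 0;0 11 0 14 0;0 12.5 0 13.5 0;0 13.5 0 12 0;0 0 0 0 0")

```text
clock: 16.22
tool_pos: [0.4186, -0.1928, 0.3734]
eef_rot: [-0.704, 0.04, 0.708, 0.041]
contact_force: [-0.7, 0.1, -0.1]
opening: 0.007
```

```bash
python3 - <<'E'
from h import *
bx()
p,d=eyes.snapshot("side"); cv2.imwrite("pics/s8.png",cv2.resize(p[140:320,220:400],None,fx=4,fy=3.3))
E
```

```text
t 16.22 pos [ 0.4186 -0.1928  0.3734] open 0.007 F [-0.72  0.11 -0.06] tq [-40.22 -10.4 ] q [ 0.36  0.53 -0.05  2.08  0.05  0.53 -1.4 ]
box frame tcp x,y,z mm -63.8 -0.2 373.4 toolx [-0.006  0.002 -1.   ]
```

View pics/s8.png

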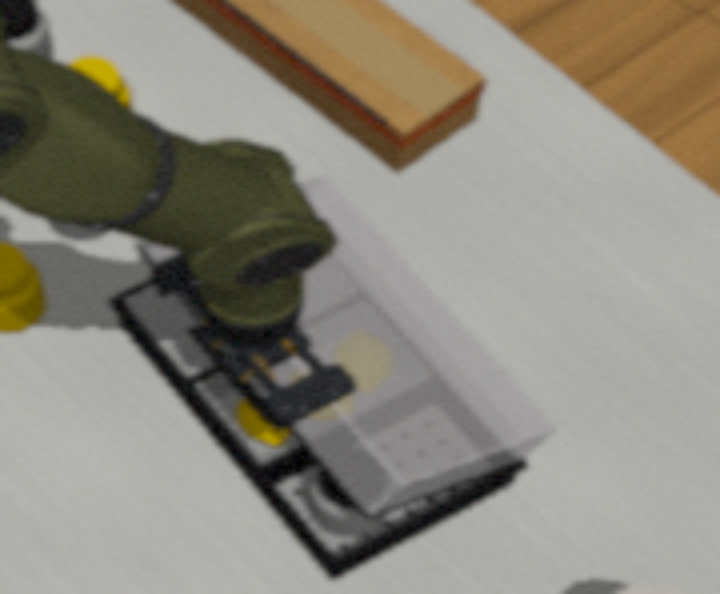

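Request:
carry_out(targets="0 13 0 11.5 0;0 15.5 0 10 0;0 16 0 8.5 0;0 17 0 7 0;0 17.5 0 5.5 0;0 14 0 4 0;0 0 0 0 0")

```text
clock: 16.85
tool_pos: [0.375, -0.1878, 0.2808]
eef_rot: [-0.705, 0.04, 0.707, 0.041]
contact_force: [0.0, 0.8, -0.6]
opening: 0.006
```

```bash
python3 - <<'E'
from h import *
bx()
p,d=eyes.snapshot("side"); cv2.imwrite("pics/s9.png",cv2.resize(p[140:320,220:400],None,fx=4,fy=3.3))
E
```

```text
t 16.85 pos [ 0.375  -0.1878  0.2808] open 0.006 F [ 0.01  0.77 -0.61] tq [-40.36  -3.28] q [ 0.37  0.69 -0.02  2.28  0.08  0.17 -1.41]
box frame tcp x,y,z mm -107.7 -0.4 280.8 toolx [-0.002  0.001 -1.   ]
```

View pics/s9.png

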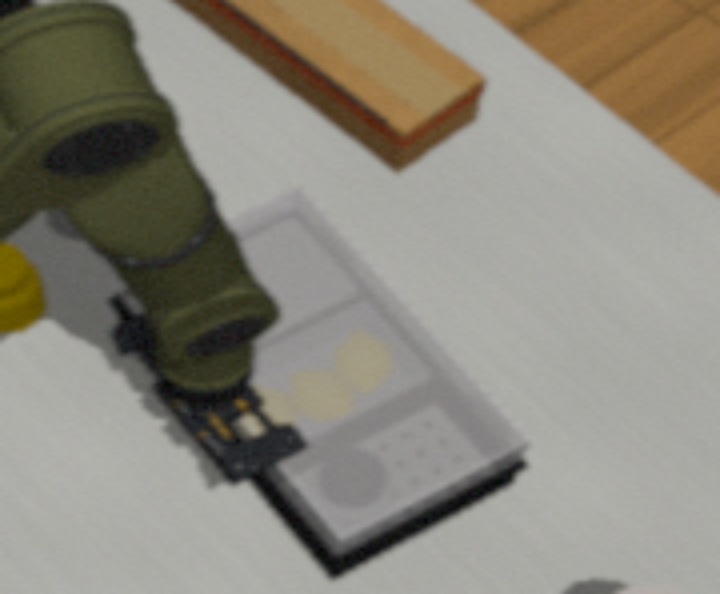

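Nearly shut. Push down the last bit.

Request:
carry_out(targets="0 6 0 1 0;0 5 0 1 0;0 3 0 0 0;0 2 0 0 0;0 1 0 0 0;0 0 0 0 0;0 0 0 0 0")

```text
clock: 17.48
tool_pos: [0.3724, -0.1876, 0.2655]
eef_rot: [0.706, -0.041, -0.706, -0.041]
contact_force: [-0.3, -0.6, 0.4]
opening: 0.002
```

```bash
python3 - <<'E'
from h import *
bx()
E
```

```text
t 17.48 pos [ 0.3724 -0.1876  0.2655] open 0.002 F [-0.31 -0.57  0.41] tq [-41.42  -2.42] q [ 0.36  0.73 -0.01  2.3   0.08  0.12 -1.41]
box frame tcp x,y,z mm -110.3 -0.5 265.5 toolx [ 0. -0. -1.]
```

Request:
carry_out(targets="0 1 0 0 0;0 1 0 0 0;0 1 0 0 0;0 0 0 0 0;0 0 0 0 0")

```text
clock: 17.9
tool_pos: [0.372, -0.1874, 0.2651]
eef_rot: [0.707, -0.041, -0.705, -0.04]
contact_force: [-2.2, 3.3, 41.5]
opening: 0.006
```

The stop is firm at 41 N with tips at z≈0.099, which is the closed height. Back off and look.

Request:
carry_out(targets="0 -4 0 0 0;0 -15 0 0 0;0 -30 0 5 0;0 -35 0 0 0;0 -35 0 0 0;0 0 35 0 0;0 0 35 0 0;0 0 35 0 0;0 0 35 0 0;0 0 35 0 0;0 0 35 0 0;0 0 35 0 0;0 0 0 0 0;0 0 0 0 0")

```text
clock: 19.07
tool_pos: [0.3379, -0.4321, 0.3809]
eef_rot: [-0.706, 0.042, 0.706, 0.042]
contact_force: [0.2, 0.5, -0.8]
opening: 0.006
```

```bash
python3 - <<'E'
from h import *
bx()
p,d=eyes.snapshot("side"); cv2.imwrite("pics/s10.png",cv2.resize(p[90:390,140:440],None,fx=2,fy=2))
X=cloud("side",d)
p2,d2=eyes.snapshot("top"); cv2.imwrite("pics/t10.png",p2[80:350,60:520])
X2=cloud("top",d2)
for n,P,XX in(("side",p,X),("top",p2,X2)):
  q=(XX[...,:2]-[.482,-.2]); a=q@ax;b=q@ay;z=XX[...,2]
  for nm,m in (("tab",(a<-.1)&(a>-.128)&(abs(b)<.055)&(P.max(-1)<80)&(z>.05)),("front top",(a>-.09)&(a<-.06)&(abs(b)<.16)&(z>.03)),("back top",(a>.04)&(a<.08)&(abs(b)<.16)&(z>.03))):
    print(n,nm,m.sum(),np.median(z[m]).round(4) if m.any() else None)
  m=((z>.104)&(z<.12)&(P.max(-1)<70)).astype(np.uint8)
  k,l,st,c=cv2.connectedComponentsWithStats(m)
  for i in range(1,k):
    if st[i,4]>60: Q=XX[l==i]; print("dark",st[i,4],np.median(Q,0).round(4))
E
```

```text
t 19.07 pos [ 0.3379 -0.4321  0.3809] open 0.006 F [ 0.21  0.53 -0.77] tq [-46.54 -13.71] q [ 0.89  0.62 -0.1   1.83  0.09  0.7  -0.96]
box frame tcp x,y,z mm -115.9 -247.4 380.9 toolx [-0.001 -0.001 -1.   ]
side tab 0 None
side front top 179 0.1357
side back top 962 0.1354
dark 113 [0.5483 0.319  0.1107]
dark 133 [0.4693 0.1124 0.1104]
top tab 350 0.0998
top front top 1200 0.1376
top back top 1496 0.1375
dark 275 [0.551  0.3233 0.1124]
dark 284 [0.4697 0.1171 0.1125]
```

View pics/s10.png

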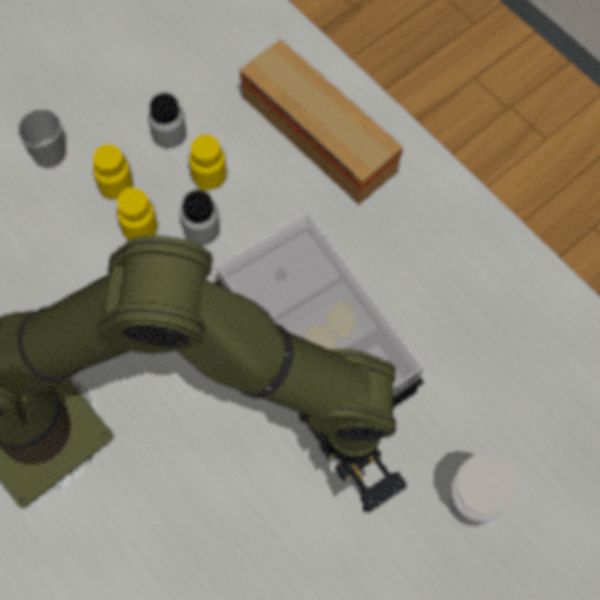

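View pics/t10.png

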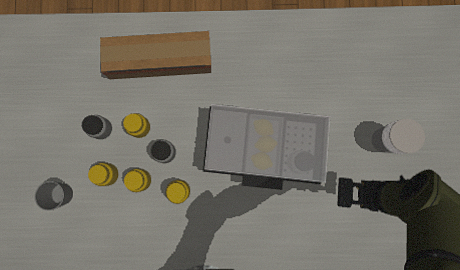

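Cover flat at front and back (0.1376 and 0.1375 m), tab at z 0.0998, jar visible inside, two empties standing, bystanders where they were, arm clear. Handing in.

```bash
python3 - <<'E'
from plant import r
print(r.finish_job())
E
```

```text
the job is handed in; nothing more can be done
None
```

I placed the full jar on the drain plate in the free compartment, closed the cover and handed the job in at about 19 s; no verdict was reported.

- **Weighing:** The jar that stood at (0.47, 0.12) read about 1.7 N, so it is empty, and I set it back in place. The jar at (0.61, 0.10) read about 4.8 N, so it is the full one. I did not lift the third jar, since only one can be full.
- **Placing:** The full jar went down slowly until it touched the plate, about 40 mm towards the robot from the compartment's centre and central in its width. After release it stood upright.
- **Cover:** I swung it shut by the tab. The hood top measures 0.1376 m at the front and 0.1375 m at the back. The tab face is at 0.0998 m against 0.099 m expected when closed.
- **Last checks:** Both empties stand upright on the bench. In the last pictures the carton, steel cup and cup stack look unmoved, and the arm touches nothing.
- **One thing to note:** The last press on the tab, with the fingertips against the cover's stop, briefly read 41 N at the wrist. That is below the 120 N wrist limit, and the 40 N limit is for the arm and gripper body. I backed off at once.
- **Camera difference:** The side camera put the hood top about 2 mm lower than the top camera did, which is within its calibration.

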